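# Sweep the small cartons into the collating bay

## Robot

A 6-joint arm with a two-finger parallel gripper is mounted at the origin on the work surface. World frame = base frame: x ahead of the robot, y to its left, z up, the work surface at z = 0. Lengths are in mm, angles in rad, forces in N, time in s.
With the tool pointing down it reaches from about 275 to 775 mm from the base axis. Payload 14.6 kg.
Tool frame: the origin (TCP) lies at the centre of the arm's flange, where the gripper is bolted on; the fingertips stand 173 mm ahead of it and the grasp point (between the pads) lies 155 mm ahead of it; z points along the fingers, y is the line along which they close (so a half turn about z gives the same grasp; the last joint's range is limited). The gripper opens to 85 mm and grips with 20 to 120 N. Pads are 22 mm wide; open, the fingers measure 114 mm over their backs; the gripper's body (76 mm by 85 mm) begins 54 mm behind the grasp point. The pads swing forward as they close: fully open they stand 13 mm farther back than shut.
Start: joints at [-1.324, 0.263, -0.048, 1.259, 0, 1.415], TCP at [205.309, -483.195, 404.678] pointing down, gripper open.
Joint ranges: [-2.65, 2.65], [-0.89, 1.7], [-1.18, 1.37], [-2.13, 2.11], [-1.35, 1.29], [-3.14, 3.14]. Speed limits (rad/s): [1.89, 1.89, 2.57, 2.79, 3.14, 3.14].

## Interface

Orientations are given as a rotation vector (axis times angle).
In Python, from plant import state, optics, manip, finder gives the robot as it stands.
- The arm moves only by the tool carry_out, never from a script. Its argument "rows" is a list of rows, each an object of numbers: "jaw": the opening, from 0 (shut) to 1 (fully open); "dx", "dy", "dz": the shift along the world's x, y, z in m; "rx", "ry", "rz": the turn, a rotation vector about the world's x, y, z in degrees. In form: [{"jaw": .., "dx": .., "dy": .., "dz": .., "rx": .., "ry": .., "rz": ..}, ...]. A call has exactly 10 rows; each row shifts and turns the commanded pose from where the row before left it; what a row does not reach is not made up. A row lasts 1/8 s, in which the tool goes at most 62.5 mm and 10.7 degrees, less where a joint would pass 70% of its speed; a pose out of reach is approached as far as the arm can. A call with a gripper value outside its range is refused whole. The fingers move at their own pace and stop on an object; "grip_force" is the grip in N (left out, the last holds). Time passes only in rows, so rows that do not move let the fingers close, or fill a call up. It gives the time, the measured TCP pose, the force, the opening and the grip force at its end, in the units of the state.
- state(): the state, without advancing time (a new reading comes with each control period).
- optics.grab_frame(name): name is "side" or "top" or "wrist"; returns the picture (400x640x3 uint8, red, green, blue); there is no depth.
- optics.calibration(name): a dict with "fx", "fy", "cx", "cy" (pixels), "k1" (the pictures are not rectified: a ray, as slopes to the right and down, at radius r is drawn at 1 + k1 r^2 times it, then the intrinsics apply), "T" (4x4, takes a point from camera to world coordinates). Camera axes: x right, y up, looking along -z (the intrinsics and any distortion apply to the point x, -y, -z); pixel columns grow to the right and rows downward; lengths in mm; the calibration is good to about 2 mm. A picture is of the moment at which its call begins: read the wrist's pose just before it. calibration takes no time and is no camera call; for the wrist camera it gives the pose at the moment of the call.
- manip.sign_off(): hands the job in; it is judged then, once.
Trained networks look in the newest picture that a camera, given by its name, has taken for a name from the list of things; names that differ only in an ending like _2 or _b are one class to them, and where a whole thing is asked for, a point or a joint stands for the part that bears it (a point fixed in the world has none). Each returns a list of dicts, best first, with "conf" (0 to 1); they miss things now and then, are a little off and sometimes report something else, mostly with a low value. They report only what shows in the picture. A call takes as long as a camera call. They do not tell look-alikes from the thing itself.
- finder.regions_of(camera, name): "pixels" (400x640 bool, what is visible of it).
- finder.pinpoint(camera, name): "point" ([x, y, z] in mm, in the coordinates of the camera as it stood for that picture, good to about 4 mm: a listed point, or the origin of a listed thing).
The state is a dict: "time": time; "joint_positions": joint angles; "qvel": joint speeds; "effort": joint torques, N m; "ee_pos": TCP position; "tcp_rot": TCP orientation; "wrist_force": force on the tool from outside, world axes, zero at the start; "moment": the same for the moment, N m; "opening": opening from 0.0 (shut) to 1.0 (fully open); "gripper_force": force on a finger pad.
Only numpy, scipy, OpenCV 4.12 (cv2) and the standard library are available. Lean on these libraries where they do the work, as an engineer would, in place of code of your own. Each camera call takes 0.05 s, during which the arm holds its last target. There are 200 camera calls.

## Task

Sweep the three small loose cartons along the bench into the three-walled metal bay through its open side, until each one lies flat and well inside, clear of the open edge. Push them with the fingers only: do not pinch, lift or tip them over, and leave the tape roll, the hand stamp, the glue stick and the tape gun where they stand.

Things in the scene. Friction and masses are not known exactly. Their poses are not given: they have to be found in the camera images.
- bay: Fixed bay of three upright aluminium walls, 3 mm thick, 40 mm high, 2 mm flanges outside; no floor or sill, cartons slide in on the bench. Origin: bench height, middle of the open side; +y points into the bay, x along the open side. Inside: 260 mm wide (x -130 to 130), 140 mm deep (back wall at y 140). The open side faces the robot's right (world -y), turned up to 15 degrees either way.
- carton_oblong: A small closed cardboard carton with a white label on top, 50 x 40 x 30 mm (its x, y and height), 50 to 105 g, lying loose on the bench; it slides with ordinary friction and may turn when pushed off-centre. Origin at the centre of its underside, z up, so the origin is at bench height.
- carton_square: A small closed cardboard carton with a white label on top, 44 x 44 x 36 mm (its x, y and height), 50 to 105 g, lying loose on the bench; it slides with ordinary friction and may turn when pushed off-centre. Origin at the centre of its underside, z up, so the origin is at bench height.
- carton_long: A small closed cardboard carton with a white label on top, 60 x 35 x 28 mm (its x, y and height), 50 to 105 g, lying loose on the bench; it slides with ordinary friction and may turn when pushed off-centre. Origin at the centre of its underside, z up, so the origin is at bench height.
- tape_roll: Bystander: roll of tan packing tape lying flat, 90 mm across, 48 mm high, loose. Origin at the centre of its underside. Leave it.
- desk_stamp: Bystander: small turned wooden hand stamp standing upright, foot 46 mm across, 61 mm high, loose. Origin at the centre of its underside. Leave it.
- glue_stick: Bystander: white glue stick standing upright, 31 mm across, 63 mm high, loose, on the robot's side of the cartons. Origin at the centre of its underside. Leave it.
- tape_gun: Bystander: tape gun lying on its side beyond the cartons: steel plate 110 x 60 mm with a 68 mm tape roll, a red roller and a black handle that sticks out 128 mm along its -y; 49 mm high, loose. Origin at the underside of the middle of the plate. Leave it.
Mind the look-alikes: they are no part of the job. What is shaped like the carton_oblong but purple or turquoise is not meant.

How it is judged:
By the outcome, as a careful person would: the job done as asked, in the order asked, and still so for the second after the job is handed in, with the robot touching nothing.
It also fails if it takes over 67 s, if anything falls off the work surface, if the arm or the gripper's body presses on something with over 40 N, if the wrist force passes 120 N, or if a joint passes its speed limit or range.

## Working session

There is one attempt and no reset: what is moved stays moved. The work goes in short steps, Python scripts to look and compute and a tool call to move; the robot and the scene stay as the last step left them, time stands still between calls to the robot, and variables do not carry over. Pictures are saved under pics/ and viewed, at most 10 in all, crops included, and the job is handed in when it is done.

Besides the shell and the picture viewer there is one more tool, called after ">>>" as name(argument=value, ...), one argument or row to a line, values as JSON. carry_out: Moves the arm, as the interface text tells. Its arguments: {"type":"object","properties":{"rows":{"type":"array"},"grip_force":{"type":"number"}},"required":["rows"]}

```bash
mkdir -p pics; cat > h.py <<'E'
import numpy as np, cv2
from plant import state, optics, manip, finder
def proj(P,c):
    T=np.array(c["T"]);p=np.linalg.inv(T)@np.r_[P,1.];s=np.array([p[0],-p[1]])/-p[2]
    s=s*(1+c["k1"]*(s@s));return np.array([c["fx"]*s[0]+c["cx"],c["fy"]*s[1]+c["cy"]])
def ray(uv,c,z):
    d=np.array([(uv[0]-c["cx"])/c["fx"],(uv[1]-c["cy"])/c["fy"]]);s=d.copy()
    for _ in range(20): s=d/(1+c["k1"]*(s@s))
    T=np.array(c["T"]);v=T[:3,:3]@np.array([s[0],-s[1],-1]);o=T[:3,3]
    return o+v*(z-o[2])/v[2]
def save(name,f):
    im=optics.grab_frame(name);cv2.imwrite("pics/"+f,im[:,:,::-1].copy());return im
E
python3 - <<'E'
from h import *
np.set_printoptions(precision=1,suppress=True)
print(state()["time"])
save("top","top0.png");
c=optics.calibration("top");T=np.array(c["T"]);print(T)
for n in ["bay","carton_oblong","carton_square","carton_long","tape_roll","desk_stamp","glue_stick","tape_gun"]:
    for r in finder.pinpoint("top",n):
        w=T@np.r_[r["point"],1];print(n,round(r["conf"],2),w[:3],proj(w[:3],c))
E
```

```text
0.0
[[  0.    1.   -0.1 456.7]
 [ -1.    0.    0.  -39.8]
 [  0.    0.1   1.  821.3]
 [  0.    0.    0.    1. ]]
carton_oblong 0.72 [ 282.3 -198.3   -0.5] [380.7 330.1]
carton_oblong 0.71 [350.7 -42.7  -2.1] [306.5 295.9]
carton_oblong 0.69 [475.9 -75.2   4.1] [323.4 235.9]
carton_oblong 0.55 [624.5 -16.   -0.7] [296.8 165.8]
carton_square 0.68 [626.3 -14.9  -1.5] [296.3 165. ]
carton_square 0.42 [ 677.9 -242.6   -1.8] [401.3 144.5]
carton_long 0.79 [ 568.5 -218.2    1.7] [390.8 193.7]
tape_roll 0.6 [ 676.8 -241.2   -0.4] [400.8 144.8]
glue_stick 0.76 [379.   46.5   0.4] [263.9 281.4]
tape_gun 0.91 [784.5 -10.4  -3.1] [296.2  94.8]
```

View pics/top0.png

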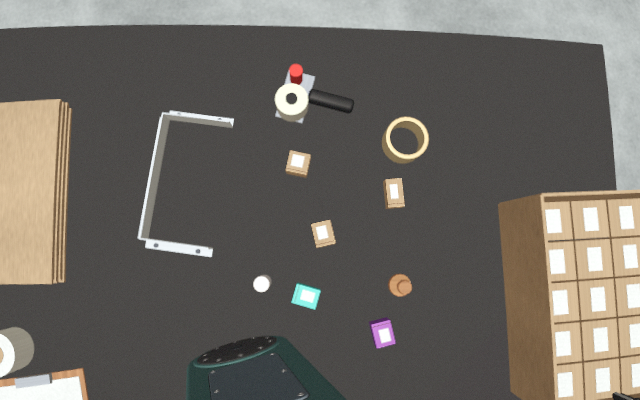

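The top view has +x up and +y to the left. The bay mouth runs from about px (233,122) to (212,252). The real cartons are the square at (297,163), the oblong at (323,234) and the long at (394,193). The turquoise and purple boxes are look-alikes. Next I'll fit the poses more precisely.

```bash
python3 - <<'E'
from h import *
np.set_printoptions(precision=1,suppress=True)
c=optics.calibration("top");im=cv2.imread("pics/top0.png")
cv2.imwrite("pics/crop.png",cv2.resize(im[100:265,130:430],None,fx=2.6,fy=2.6,interpolation=cv2.INTER_CUBIC))
for n,p,h in [("oblong",(323,233),30),("square",(298,162),36),("long",(395,193),28)]:
    x,y=p;w=(im[y-18:y+19,x-18:x+19].min(2)>185).astype(np.uint8)
    k,l,s,ce=cv2.connectedComponentsWithStats(w);i=1+np.argmax(s[1:,4])
    pts=np.argwhere(l==i)[:,::-1]+[x-18,y-18]
    W=np.array([ray(q,c,h)[:2] for q in pts]).astype(np.float32)
    print(n,len(pts),W.mean(0),cv2.minAreaRect(W))
for r in finder.regions_of("top","bay"): 
    m=r["pixels"];print("bay",r["conf"],m.sum())
for q in [(233,122),(163,113),(140,240),(212,252)]: print(q,ray(q,c,40))
s=state();print(s["tcp_rot"],s["wrist_force"])
E
```

```text
oblong 145 [483.1 -70.6] ((483.1741638183594, -70.68621063232422), (27.00857925415039, 21.676681518554688), 15.088996887207031)
square 155 [628.3 -17.7] ((628.2025146484375, -17.63052749633789), (25.847028732299805, 25.49262809753418), 79.26350402832031)
long 122 [ 570.7 -218.4] ((570.5760498046875, -218.26470947265625), (30.492488861083984, 16.966236114501953), 6.106695652008057)
bay 0.9 2744
(233, 122) [705.4 117.1  40. ]
(163, 113) [722.5 264.8  40. ]
(140, 240) [458.3 294.5  40. ]
(212, 252) [438.2 147.5  40. ]
[-3.1 -0.6  0. ] [-1.1  0.6  0.6]
```

View pics/crop.png

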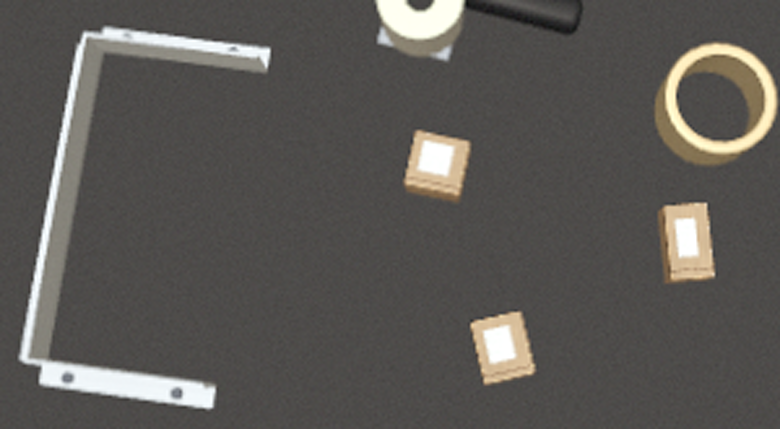

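>>> carry_out(
  rows=[
    {"jaw":0.16,"dx":0.03,"dy":0.045,"dz":0,"rx":0,"ry":0,"rz":5.7},
    {"jaw":0.16,"dx":0.03,"dy":0.045,"dz":0,"rx":0,"ry":0,"rz":5.7},
    {"jaw":0.16,"dx":0.035,"dy":0.045,"dz":0,"rx":0,"ry":0,"rz":5.7},
    {"jaw":0.16,"dx":0.04,"dy":0.04,"dz":0,"rx":0,"ry":0,"rz":5.7},
    {"jaw":0.16,"dx":0.04,"dy":0.04,"dz":0,"rx":0,"ry":0,"rz":5.7},
    {"jaw":0.16,"dx":0.04,"dy":0.04,"dz":0,"rx":0,"ry":0,"rz":5.7},
    {"jaw":0.16,"dx":0.045,"dy":0.035,"dz":-0.02,"rx":0,"ry":0,"rz":5.7},
    {"jaw":0.16,"dx":0.045,"dy":0.035,"dz":-0.03,"rx":0,"ry":0,"rz":5.7},
    {"jaw":0.16,"dx":0.045,"dy":0.03,"dz":-0.03,"rx":0,"ry":0,"rz":5.7},
    {"jaw":0.16,"dx":0.043,"dy":0.028,"dz":-0.03,"rx":0,"ry":0,"rz":5.7},
  ],
)

```text
time: 1.75
ee_pos: [598.4, -99.8, 294.7]
tcp_rot: [2.402, 2.024, 0.0]
wrist_force: [-0.3, -0.9, 0.3]
opening: 0.161
gripper_force: 0.0
```

```bash
cat >> h.py <<'E'
from scipy.spatial.transform import Rotation as R
def rep():
    s=state();y=R.from_rotvec(s["tcp_rot"]).as_matrix()
    a=np.degrees(np.arctan2(y[1,1],y[0,1]));print("t",s["time"],"tcp",np.round(s["ee_pos"],1),"yaw",round((a+90)%180-90,1),"tz",np.round(y[:,2],3),"op",s["opening"],"F",np.round(s["wrist_force"],1),"q",np.round(s["joint_positions"],2))
E
python3 -c "
from h import *
rep()"
```

```text
t 1.75 tcp [598.4 -99.8 294.7] yaw -9.8 tz [ 0. -0. -1.] op 0.16099766371272156 F [-0.3 -0.9  0.3] q [-0.3   0.45 -0.06  1.06 -0.    1.44]
```

>>> carry_out(
  rows=[
    {"jaw":0.16,"dx":0.005,"dy":0.006,"dz":-0.02},
    {"jaw":0.16,"dx":0.005,"dy":0.006,"dz":-0.025},
    {"jaw":0.16,"dx":0.005,"dy":0.006,"dz":-0.025},
    {"jaw":0.16,"dx":0.004,"dy":0.006,"dz":-0.025},
    {"jaw":0.16,"dx":0,"dy":0,"dz":-0.017},
    {"jaw":0.16,"dx":0.001,"dy":0.007,"dz":0},
    {"jaw":0.16,"dx":0.002,"dy":0.01,"dz":0},
    {"jaw":0.16,"dx":0.002,"dy":0.01,"dz":0},
    {"jaw":0.16,"dx":0.002,"dy":0.01,"dz":0},
    {"jaw":0.16,"dx":0.002,"dy":0.01,"dz":0},
  ],
)

```text
schema error: expected keys jaw, dx, dy, dz, rx, ry, rz
```

```bash
python3 -c "
from h import *
rep()
cv2.imwrite('pics/w1.png',np.hstack([cv2.resize(optics.grab_frame('top')[90:290,120:440],(640,400)) ])[:,:,::-1])"
```

```text
t 1.75 tcp [598.4 -99.8 294.7] yaw -9.8 tz [ 0. -0. -1.] op 0.16099766371272156 F [-0.3 -0.9  0.3] q [-0.3   0.45 -0.06  1.06 -0.    1.44]
```

View pics/w1.png

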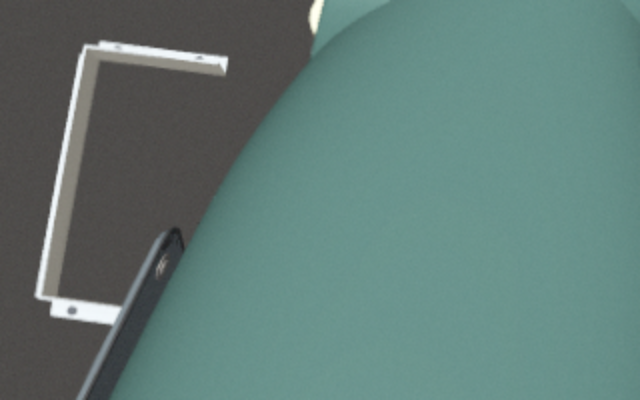

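The move was refused because each row needs all seven keys. The arm blocks the top camera here (only the bay shows), so I'll use the side or wrist camera from now on.

>>> carry_out(
  rows=[
    {"jaw":0.16,"dx":0.005,"dy":0.006,"dz":-0.02,"rx":0,"ry":0,"rz":0},
    {"jaw":0.16,"dx":0.005,"dy":0.006,"dz":-0.025,"rx":0,"ry":0,"rz":0},
    {"jaw":0.16,"dx":0.005,"dy":0.006,"dz":-0.025,"rx":0,"ry":0,"rz":0},
    {"jaw":0.16,"dx":0.004,"dy":0.006,"dz":-0.025,"rx":0,"ry":0,"rz":0},
    {"jaw":0.16,"dx":0,"dy":0,"dz":-0.017,"rx":0,"ry":0,"rz":-1},
    {"jaw":0.16,"dx":0.001,"dy":0.007,"dz":0,"rx":0,"ry":0,"rz":0},
    {"jaw":0.16,"dx":0.002,"dy":0.01,"dz":0,"rx":0,"ry":0,"rz":0},
    {"jaw":0.16,"dx":0.002,"dy":0.01,"dz":0,"rx":0,"ry":0,"rz":0},
    {"jaw":0.16,"dx":0.002,"dy":0.01,"dz":0,"rx":0,"ry":0,"rz":0},
    {"jaw":0.16,"dx":0.002,"dy":0.01,"dz":0,"rx":0,"ry":0,"rz":0},
  ],
)

```text
time: 3.05
ee_pos: [625.2, -29.4, 183.9]
tcp_rot: [2.423, 1.999, 0.0]
wrist_force: [-0.1, -0.5, 0.9]
opening: 0.159
gripper_force: 0.3
```

```bash
python3 -c "
from h import *
rep()
a=optics.grab_frame('side');b=optics.grab_frame('wrist')
cv2.imwrite('pics/w2.png',np.vstack([cv2.resize(a,(480,300)),cv2.resize(b,(480,300))])[:,:,::-1])"
```

```text
t 3.05 tcp [625.2 -29.4 183.9] yaw -11.0 tz [ 0. -0. -1.] op 0.1592775473004975 F [-0.1 -0.5  0.9] q [-0.18  0.57 -0.17  0.82 -0.    1.59]
```

View pics/w2.png

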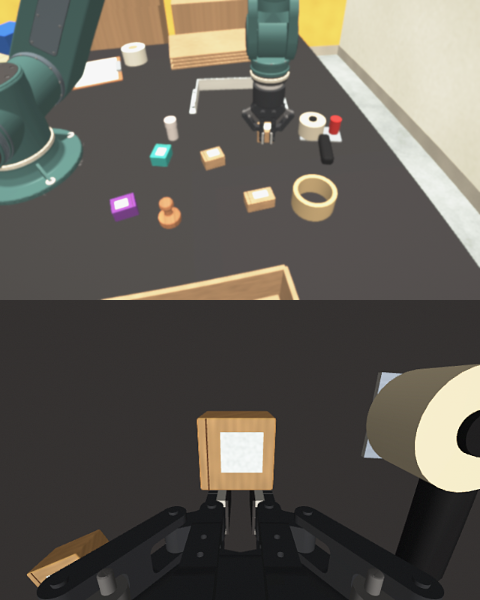

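The wrist view shows the square carton centred and flat against both fingertips, so I'll keep pushing.

>>> carry_out(
  rows=[
    {"jaw":0.16,"dx":0.0023,"dy":0.012,"dz":0,"rx":0,"ry":0,"rz":0},
    {"jaw":0.16,"dx":0.0023,"dy":0.012,"dz":0,"rx":0,"ry":0,"rz":0},
    {"jaw":0.16,"dx":0.0023,"dy":0.012,"dz":0,"rx":0,"ry":0,"rz":0},
    {"jaw":0.16,"dx":0.0023,"dy":0.012,"dz":0,"rx":0,"ry":0,"rz":0},
    {"jaw":0.16,"dx":0.0023,"dy":0.012,"dz":0,"rx":0,"ry":0,"rz":0},
    {"jaw":0.16,"dx":0.0023,"dy":0.012,"dz":0,"rx":0,"ry":0,"rz":0},
    {"jaw":0.16,"dx":0.0023,"dy":0.012,"dz":0,"rx":0,"ry":0,"rz":0},
    {"jaw":0.16,"dx":0.0023,"dy":0.012,"dz":0,"rx":0,"ry":0,"rz":0},
    {"jaw":0.16,"dx":0.0023,"dy":0.012,"dz":0,"rx":0,"ry":0,"rz":0},
    {"jaw":0.16,"dx":0.0023,"dy":0.012,"dz":0,"rx":0,"ry":0,"rz":0},
  ],
)

```text
time: 4.4
ee_pos: [648.1, 90.6, 183.6]
tcp_rot: [-2.424, -1.999, 0.0]
wrist_force: [-0.1, -0.8, 0.3]
opening: 0.16
gripper_force: 0.3
```

>>> carry_out(
  rows=[
    {"jaw":0.16,"dx":0.002,"dy":0.011,"dz":0,"rx":0,"ry":0,"rz":0.5},
    {"jaw":0.16,"dx":0.002,"dy":0.011,"dz":0,"rx":0,"ry":0,"rz":0.5},
    {"jaw":0.16,"dx":0.002,"dy":0.011,"dz":0,"rx":0,"ry":0,"rz":0.5},
    {"jaw":0.16,"dx":0.002,"dy":0.011,"dz":0,"rx":0,"ry":0,"rz":0.5},
    {"jaw":0.16,"dx":0.002,"dy":0.011,"dz":0,"rx":0,"ry":0,"rz":0.5},
    {"jaw":0.16,"dx":0.002,"dy":0.009,"dz":0,"rx":0,"ry":0,"rz":0.5},
    {"jaw":0.16,"dx":0.001,"dy":0.006,"dz":0,"rx":0,"ry":0,"rz":0.5},
    {"jaw":0.16,"dx":0,"dy":0.003,"dz":0,"rx":0,"ry":0,"rz":0.5},
    {"jaw":0.16,"dx":0,"dy":0,"dz":0,"rx":0,"ry":0,"rz":0},
    {"jaw":0.16,"dx":0,"dy":-0.01,"dz":0,"rx":0,"ry":0,"rz":0},
  ],
)

```text
time: 5.65
ee_pos: [660.9, 152.6, 183.6]
tcp_rot: [-2.352, -2.083, -0.0]
wrist_force: [-0.1, -0.9, 0.2]
opening: 0.16
gripper_force: 0.0
```

```bash
python3 -c "
from h import *
rep()
a=optics.grab_frame('side');b=optics.grab_frame('wrist')
cv2.imwrite('pics/w3.png',np.vstack([cv2.resize(a[60:260,160:480],(480,300)),cv2.resize(b,(480,300))])[:,:,::-1])"
```

```text
t 5.65 tcp [660.9 152.6 183.6] yaw -6.9 tz [-0.  0. -1.] op 0.16003400982845992 F [-0.1 -0.9  0.2] q [ 0.11  0.65 -0.02  0.91  0.    1.8 ]
```

View pics/w3.png

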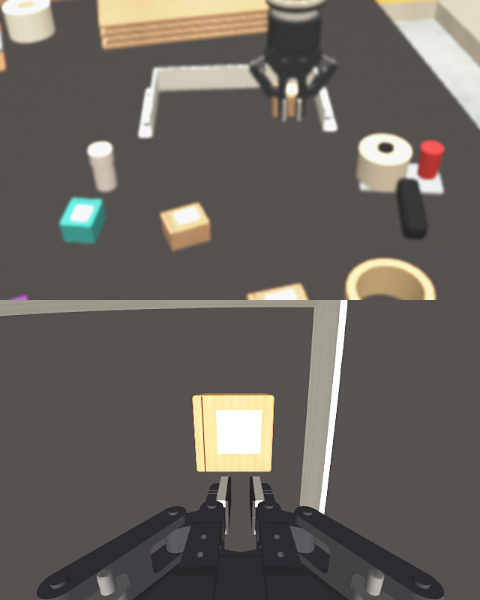

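The square carton lies well inside, near the right wall. I'll back off and go behind the oblong.

>>> carry_out(
  rows=[
    {"jaw":0.2,"dx":0,"dy":-0.03,"dz":0,"rx":0,"ry":0,"rz":0},
    {"jaw":0.2,"dx":0,"dy":-0.02,"dz":0.04,"rx":0,"ry":0,"rz":0},
    {"jaw":0.2,"dx":-0.01,"dy":-0.03,"dz":0.03,"rx":0,"ry":0,"rz":0},
    {"jaw":0.2,"dx":-0.022,"dy":-0.028,"dz":0,"rx":0,"ry":0,"rz":3.1},
    {"jaw":0.2,"dx":-0.022,"dy":-0.028,"dz":0,"rx":0,"ry":0,"rz":3.1},
    {"jaw":0.2,"dx":-0.022,"dy":-0.028,"dz":0,"rx":0,"ry":0,"rz":3.1},
    {"jaw":0.2,"dx":-0.022,"dy":-0.028,"dz":0,"rx":0,"ry":0,"rz":3.1},
    {"jaw":0.2,"dx":-0.022,"dy":-0.028,"dz":0,"rx":0,"ry":0,"rz":3.1},
    {"jaw":0.2,"dx":-0.022,"dy":-0.028,"dz":0,"rx":0,"ry":0,"rz":3.1},
    {"jaw":0.2,"dx":-0.022,"dy":-0.028,"dz":0,"rx":0,"ry":0,"rz":3.1},
  ],
)

```text
time: 7.0
ee_pos: [496.0, -124.3, 253.7]
tcp_rot: [1.917, 2.489, 0.0]
wrist_force: [0.0, -0.2, -0.4]
opening: 0.197
gripper_force: 0.0
```

>>> carry_out(
  rows=[
    {"jaw":0.2,"dx":0,"dy":0,"dz":-0.02,"rx":0,"ry":0,"rz":0},
    {"jaw":0.2,"dx":0,"dy":0,"dz":-0.02,"rx":0,"ry":0,"rz":0},
    {"jaw":0.2,"dx":0,"dy":0,"dz":-0.02,"rx":0,"ry":0,"rz":0},
    {"jaw":0.2,"dx":0,"dy":0,"dz":-0.01,"rx":0,"ry":0,"rz":0},
    {"jaw":0.2,"dx":-0.003,"dy":0.0105,"dz":0,"rx":0,"ry":0,"rz":0},
    {"jaw":0.2,"dx":-0.003,"dy":0.0105,"dz":0,"rx":0,"ry":0,"rz":0},
    {"jaw":0.2,"dx":-0.002,"dy":0.008,"dz":0,"rx":0,"ry":0,"rz":0},
    {"jaw":0.2,"dx":-0.002,"dy":0.008,"dz":0,"rx":0,"ry":0,"rz":0},
    {"jaw":0.2,"dx":-0.002,"dy":0.008,"dz":0,"rx":0,"ry":0,"rz":0},
    {"jaw":0.2,"dx":-0.002,"dy":0.008,"dz":0,"rx":0,"ry":0,"rz":0},
  ],
)

```text
time: 8.25
ee_pos: [482.9, -69.7, 183.7]
tcp_rot: [1.918, 2.488, 0.0]
wrist_force: [-0.5, -0.5, 0.7]
opening: 0.201
gripper_force: 0.2
```

```bash
python3 -c "
from h import *
rep()
a=optics.grab_frame('side');b=optics.grab_frame('wrist')
cv2.imwrite('pics/w4.png',np.vstack([cv2.resize(a[60:260,160:480],(480,300)),cv2.resize(b,(480,300))])[:,:,::-1])"
```

```text
t 8.25 tcp [482.9 -69.7 183.7] yaw 14.7 tz [ 0. -0. -1.] op 0.2008031441195308 F [-0.5 -0.5  0.7] q [-0.31  0.38 -0.54  0.65 -0.    1.  ]
```

View pics/w4.png

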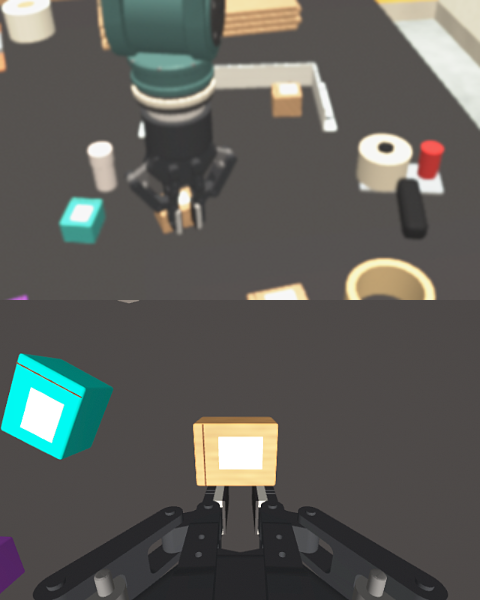

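>>> carry_out(
  rows=[
    {"jaw":0.2,"dx":0.0005,"dy":0.01,"dz":0,"rx":0,"ry":0,"rz":-1.2},
    {"jaw":0.2,"dx":0.0005,"dy":0.01,"dz":0,"rx":0,"ry":0,"rz":-1.2},
    {"jaw":0.2,"dx":0.0005,"dy":0.01,"dz":0,"rx":0,"ry":0,"rz":-1.2},
    {"jaw":0.2,"dx":0.0005,"dy":0.01,"dz":0,"rx":0,"ry":0,"rz":-1.2},
    {"jaw":0.2,"dx":0.0005,"dy":0.01,"dz":0,"rx":0,"ry":0,"rz":-1.2},
    {"jaw":0.2,"dx":0.0005,"dy":0.01,"dz":0,"rx":0,"ry":0,"rz":-1.2},
    {"jaw":0.2,"dx":0.0005,"dy":0.01,"dz":0,"rx":0,"ry":0,"rz":-1.2},
    {"jaw":0.2,"dx":0.0005,"dy":0.01,"dz":0,"rx":0,"ry":0,"rz":-1.2},
    {"jaw":0.2,"dx":0.0005,"dy":0.01,"dz":0,"rx":0,"ry":0,"rz":-1.2},
    {"jaw":0.2,"dx":0.0005,"dy":0.01,"dz":0,"rx":0,"ry":0,"rz":-1.2},
  ],
)

```text
time: 9.6
ee_pos: [488.0, 30.0, 183.5]
tcp_rot: [-2.169, -2.273, 0.0]
wrist_force: [-0.7, -0.1, 0.1]
opening: 0.198
gripper_force: 0.2
```

>>> carry_out(
  rows=[
    {"jaw":0.2,"dx":0.0012,"dy":0.01,"dz":0,"rx":0,"ry":0,"rz":-1},
    {"jaw":0.2,"dx":0.0012,"dy":0.01,"dz":0,"rx":0,"ry":0,"rz":-1},
    {"jaw":0.2,"dx":0.0012,"dy":0.01,"dz":0,"rx":0,"ry":0,"rz":-1},
    {"jaw":0.2,"dx":0.0012,"dy":0.01,"dz":0,"rx":0,"ry":0,"rz":-1},
    {"jaw":0.2,"dx":0.0012,"dy":0.01,"dz":0,"rx":0,"ry":0,"rz":-1},
    {"jaw":0.2,"dx":0.0012,"dy":0.01,"dz":0,"rx":0,"ry":0,"rz":-1},
    {"jaw":0.2,"dx":0.0012,"dy":0.01,"dz":0,"rx":0,"ry":0,"rz":-1},
    {"jaw":0.2,"dx":0.0012,"dy":0.01,"dz":0,"rx":0,"ry":0,"rz":-1},
    {"jaw":0.2,"dx":0.0012,"dy":0.01,"dz":0,"rx":0,"ry":0,"rz":-1},
    {"jaw":0.2,"dx":0.0012,"dy":0.01,"dz":0,"rx":0,"ry":0,"rz":-0.6},
  ],
)

```text
time: 10.85
ee_pos: [500.0, 130.4, 183.6]
tcp_rot: [-2.352, -2.083, 0.0]
wrist_force: [-0.4, -1.0, -0.8]
opening: 0.203
gripper_force: 0.1
```

```bash
python3 -c "
from h import *
rep()
a=optics.grab_frame('side');b=optics.grab_frame('wrist')
cv2.imwrite('pics/w5.png',np.vstack([cv2.resize(a[60:260,160:480],(480,300)),cv2.resize(b,(480,300))])[:,:,::-1])"
```

```text
t 10.85 tcp [500.  130.4 183.6] yaw -6.9 tz [-0. -0. -1.] op 0.20280030681464517 F [-0.4 -1.  -0.8] q [ 0.1   0.42 -0.47  0.68 -0.    1.79]
```

View pics/w5.png

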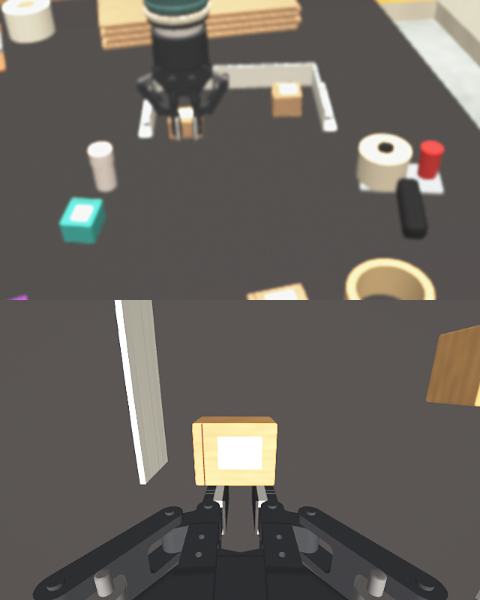

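>>> carry_out(
  rows=[
    {"jaw":0.2,"dx":0.001,"dy":0.009,"dz":0,"rx":0,"ry":0,"rz":0},
    {"jaw":0.2,"dx":0.001,"dy":0.009,"dz":0,"rx":0,"ry":0,"rz":0},
    {"jaw":0.2,"dx":0.001,"dy":0.009,"dz":0,"rx":0,"ry":0,"rz":0},
    {"jaw":0.2,"dx":0.001,"dy":0.009,"dz":0,"rx":0,"ry":0,"rz":0},
    {"jaw":0.2,"dx":0.001,"dy":0.009,"dz":0,"rx":0,"ry":0,"rz":0},
    {"jaw":0.2,"dx":0.001,"dy":0.008,"dz":0,"rx":0,"ry":0,"rz":0},
    {"jaw":0.2,"dx":0,"dy":0,"dz":0,"rx":0,"ry":0,"rz":0},
    {"jaw":0.2,"dx":0,"dy":-0.02,"dz":0,"rx":0,"ry":0,"rz":0},
    {"jaw":0.2,"dx":0,"dy":-0.02,"dz":0.03,"rx":0,"ry":0,"rz":0},
    {"jaw":0.2,"dx":0,"dy":-0.02,"dz":0.04,"rx":0,"ry":0,"rz":0},
  ],
)

```text
time: 12.2
ee_pos: [505.5, 121.0, 253.8]
tcp_rot: [-2.351, -2.083, 0.003]
wrist_force: [0.9, -0.5, -0.5]
opening: 0.201
gripper_force: 0.0
```

>>> carry_out(
  rows=[
    {"jaw":0.3,"dx":0.007,"dy":-0.039,"dz":0,"rx":0,"ry":0,"rz":1.3},
    {"jaw":0.3,"dx":0.007,"dy":-0.039,"dz":0,"rx":0,"ry":0,"rz":1.3},
    {"jaw":0.3,"dx":0.007,"dy":-0.039,"dz":0,"rx":0,"ry":0,"rz":1.3},
    {"jaw":0.3,"dx":0.007,"dy":-0.039,"dz":0,"rx":0,"ry":0,"rz":1.3},
    {"jaw":0.3,"dx":0.007,"dy":-0.039,"dz":0,"rx":0,"ry":0,"rz":1.3},
    {"jaw":0.3,"dx":0.007,"dy":-0.039,"dz":0,"rx":0,"ry":0,"rz":1.3},
    {"jaw":0.3,"dx":0.007,"dy":-0.039,"dz":0,"rx":0,"ry":0,"rz":1.3},
    {"jaw":0.3,"dx":0.007,"dy":-0.039,"dz":0,"rx":0,"ry":0,"rz":1.3},
    {"jaw":0.3,"dx":0.007,"dy":-0.039,"dz":0,"rx":0,"ry":0,"rz":1.3},
    {"jaw":0.3,"dx":0.007,"dy":-0.041,"dz":0,"rx":0,"ry":0,"rz":1.3},
  ],
)

```text
time: 13.45
ee_pos: [575.0, -271.7, 253.5]
tcp_rot: [-2.1, -2.337, 0.0]
wrist_force: [1.0, -0.0, -0.1]
opening: 0.301
gripper_force: 0.0
```

```bash
python3 -c "
from h import *
rep()"
```

```text
t 13.45 tcp [ 575.  -271.7  253.5] yaw 6.1 tz [-0. -0. -1.] op 0.30148553449323184 F [ 1.  -0.  -0.1] q [-0.57  0.53 -0.04  1.   -0.    0.89]
```

>>> carry_out(
  rows=[
    {"jaw":0.3,"dx":0,"dy":0,"dz":-0.02,"rx":0,"ry":0,"rz":0},
    {"jaw":0.3,"dx":0,"dy":0,"dz":-0.02,"rx":0,"ry":0,"rz":0},
    {"jaw":0.3,"dx":0,"dy":0,"dz":-0.02,"rx":0,"ry":0,"rz":0},
    {"jaw":0.3,"dx":0,"dy":0,"dz":-0.01,"rx":0,"ry":0,"rz":0},
    {"jaw":0.3,"dx":-0.001,"dy":0.011,"dz":0,"rx":0,"ry":0,"rz":0},
    {"jaw":0.3,"dx":-0.001,"dy":0.011,"dz":0,"rx":0,"ry":0,"rz":0},
    {"jaw":0.3,"dx":-0.001,"dy":0.008,"dz":0,"rx":0,"ry":0,"rz":0},
    {"jaw":0.3,"dx":-0.001,"dy":0.008,"dz":0,"rx":0,"ry":0,"rz":0},
    {"jaw":0.3,"dx":-0.001,"dy":0.008,"dz":0,"rx":0,"ry":0,"rz":0},
    {"jaw":0.3,"dx":-0.001,"dy":0.008,"dz":0,"rx":0,"ry":0,"rz":0},
  ],
)

```text
time: 14.7
ee_pos: [569.9, -214.7, 183.7]
tcp_rot: [2.1, 2.337, 0.0]
wrist_force: [-0.1, -0.4, 0.6]
opening: 0.301
gripper_force: 0.3
```

```bash
python3 -c "
from h import *
rep()
a=optics.grab_frame('side');b=optics.grab_frame('wrist')
cv2.imwrite('pics/w6.png',np.vstack([cv2.resize(a[60:360,120:600],(480,300)),cv2.resize(b,(480,300))])[:,:,::-1])"
```

```text
t 14.7 tcp [ 569.9 -214.7  183.7] yaw 6.1 tz [ 0. -0. -1.] op 0.30076699574023635 F [-0.1 -0.4  0.6] q [-0.49  0.55 -0.22  0.8  -0.    0.97]
```

View pics/w6.png

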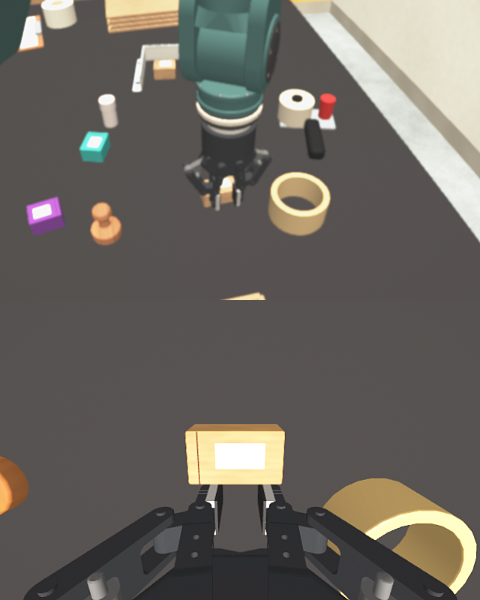

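>>> carry_out(
  rows=[
    {"jaw":0.3,"dx":0.0003,"dy":0.01,"dz":0,"rx":0,"ry":0,"rz":-0.65},
    {"jaw":0.3,"dx":0.0003,"dy":0.012,"dz":0,"rx":0,"ry":0,"rz":-0.65},
    {"jaw":0.3,"dx":0.0003,"dy":0.012,"dz":0,"rx":0,"ry":0,"rz":-0.65},
    {"jaw":0.3,"dx":0.0003,"dy":0.012,"dz":0,"rx":0,"ry":0,"rz":-0.65},
    {"jaw":0.3,"dx":0.0003,"dy":0.012,"dz":0,"rx":0,"ry":0,"rz":-0.65},
    {"jaw":0.3,"dx":0.0003,"dy":0.012,"dz":0,"rx":0,"ry":0,"rz":-0.65},
    {"jaw":0.3,"dx":0.0003,"dy":0.012,"dz":0,"rx":0,"ry":0,"rz":-0.65},
    {"jaw":0.3,"dx":0.0003,"dy":0.012,"dz":0,"rx":0,"ry":0,"rz":-0.65},
    {"jaw":0.3,"dx":0.0003,"dy":0.012,"dz":0,"rx":0,"ry":0,"rz":-0.65},
    {"jaw":0.3,"dx":0.0003,"dy":0.012,"dz":0,"rx":0,"ry":0,"rz":-0.65},
  ],
)

```text
time: 16.05
ee_pos: [573.0, -96.5, 183.6]
tcp_rot: [-2.23, -2.213, 0.0]
wrist_force: [-0.2, -0.6, -0.2]
opening: 0.301
gripper_force: 0.1
```

>>> carry_out(
  rows=[
    {"jaw":0.3,"dx":0.0003,"dy":0.012,"dz":0,"rx":0,"ry":0,"rz":-0.65},
    {"jaw":0.3,"dx":0.0003,"dy":0.012,"dz":0,"rx":0,"ry":0,"rz":-0.65},
    {"jaw":0.3,"dx":0.0003,"dy":0.012,"dz":0,"rx":0,"ry":0,"rz":-0.65},
    {"jaw":0.3,"dx":0.0003,"dy":0.012,"dz":0,"rx":0,"ry":0,"rz":-0.65},
    {"jaw":0.3,"dx":0.0003,"dy":0.012,"dz":0,"rx":0,"ry":0,"rz":-0.65},
    {"jaw":0.3,"dx":0.0003,"dy":0.012,"dz":0,"rx":0,"ry":0,"rz":-0.65},
    {"jaw":0.3,"dx":0.0003,"dy":0.012,"dz":0,"rx":0,"ry":0,"rz":-0.65},
    {"jaw":0.3,"dx":0.0003,"dy":0.012,"dz":0,"rx":0,"ry":0,"rz":-0.65},
    {"jaw":0.3,"dx":0.0003,"dy":0.012,"dz":0,"rx":0,"ry":0,"rz":-0.65},
    {"jaw":0.3,"dx":0.0003,"dy":0.012,"dz":0,"rx":0,"ry":0,"rz":-0.65},
  ],
)

```text
time: 17.3
ee_pos: [576.0, 23.6, 183.6]
tcp_rot: [2.351, 2.083, 0.0]
wrist_force: [0.1, -0.5, -1.1]
opening: 0.295
gripper_force: 0.1
```

```bash
python3 -c "
from h import *
rep()
b=optics.grab_frame('wrist')
cv2.imwrite('pics/w7.png',cv2.resize(b,(480,300))[:,:,::-1])"
```

```text
t 17.3 tcp [576.   23.6 183.6] yaw -6.9 tz [ 0. -0. -1.] op 0.29543264147400383 F [ 0.1 -0.5 -1.1] q [-0.1   0.5  -0.31  0.76 -0.    1.59]
```

View pics/w7.png

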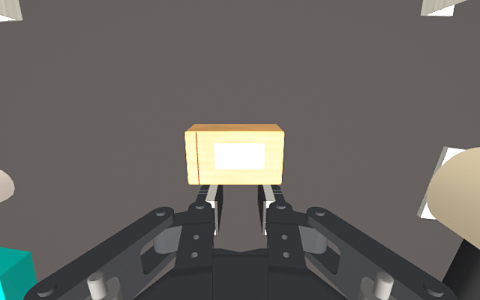

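The long carton is still centred on the fingers, with both mouth walls visible evenly on each side. Finish the push and back away.

>>> carry_out(
  rows=[
    {"jaw":0.3,"dx":0.0008,"dy":0.012,"dz":0,"rx":0,"ry":0,"rz":0},
    {"jaw":0.3,"dx":0.0008,"dy":0.012,"dz":0,"rx":0,"ry":0,"rz":0},
    {"jaw":0.3,"dx":0.0008,"dy":0.012,"dz":0,"rx":0,"ry":0,"rz":0},
    {"jaw":0.3,"dx":0.0008,"dy":0.012,"dz":0,"rx":0,"ry":0,"rz":0},
    {"jaw":0.3,"dx":0.0008,"dy":0.012,"dz":0,"rx":0,"ry":0,"rz":0},
    {"jaw":0.3,"dx":0.0008,"dy":0.012,"dz":0,"rx":0,"ry":0,"rz":0},
    {"jaw":0.3,"dx":0.0008,"dy":0.012,"dz":0,"rx":0,"ry":0,"rz":0},
    {"jaw":0.3,"dx":0.0008,"dy":0.012,"dz":0,"rx":0,"ry":0,"rz":0},
    {"jaw":0.3,"dx":0.0008,"dy":0.012,"dz":0,"rx":0,"ry":0,"rz":0},
    {"jaw":0.3,"dx":0.0008,"dy":0.012,"dz":0,"rx":0,"ry":0,"rz":0},
  ],
)

```text
time: 18.6
ee_pos: [584.0, 143.6, 183.6]
tcp_rot: [2.351, 2.084, -0.0]
wrist_force: [0.7, -0.9, 0.3]
opening: 0.295
gripper_force: 0.2
```

>>> carry_out(
  rows=[
    {"jaw":0.3,"dx":0.001,"dy":0.01,"dz":0,"rx":0,"ry":0,"rz":0},
    {"jaw":0.3,"dx":0.001,"dy":0.009,"dz":0,"rx":0,"ry":0,"rz":0},
    {"jaw":0.3,"dx":0.001,"dy":0.007,"dz":0,"rx":0,"ry":0,"rz":0},
    {"jaw":0.3,"dx":0,"dy":0.004,"dz":0,"rx":0,"ry":0,"rz":0},
    {"jaw":0.3,"dx":0,"dy":0,"dz":0,"rx":0,"ry":0,"rz":0},
    {"jaw":0.3,"dx":0,"dy":-0.02,"dz":0,"rx":0,"ry":0,"rz":0},
    {"jaw":0.3,"dx":0,"dy":-0.02,"dz":0.03,"rx":0,"ry":0,"rz":0},
    {"jaw":0.3,"dx":0,"dy":-0.02,"dz":0.05,"rx":0,"ry":0,"rz":0},
    {"jaw":0.3,"dx":0,"dy":-0.03,"dz":0.05,"rx":0,"ry":0,"rz":0},
    {"jaw":0.3,"dx":0,"dy":-0.04,"dz":0.04,"rx":0,"ry":0,"rz":0},
  ],
)

```text
time: 19.85
ee_pos: [586.6, 41.0, 355.7]
tcp_rot: [2.35, 2.084, 0.001]
wrist_force: [1.1, -0.1, -0.3]
opening: 0.299
gripper_force: 0.0
```

>>> carry_out(
  rows=[
    {"jaw":0.3,"dx":-0.03,"dy":-0.045,"dz":0,"rx":0,"ry":0,"rz":-5},
    {"jaw":0.3,"dx":-0.03,"dy":-0.045,"dz":0,"rx":0,"ry":0,"rz":-5},
    {"jaw":0.3,"dx":-0.03,"dy":-0.045,"dz":0,"rx":0,"ry":0,"rz":-5},
    {"jaw":0.3,"dx":-0.03,"dy":-0.045,"dz":0,"rx":0,"ry":0,"rz":-5},
    {"jaw":0.3,"dx":-0.03,"dy":-0.045,"dz":0,"rx":0,"ry":0,"rz":-5},
    {"jaw":0.3,"dx":-0.03,"dy":-0.045,"dz":0,"rx":0,"ry":0,"rz":-5},
    {"jaw":0.3,"dx":-0.03,"dy":-0.045,"dz":0,"rx":0,"ry":0,"rz":-5},
    {"jaw":0.3,"dx":-0.03,"dy":-0.045,"dz":0,"rx":0,"ry":0,"rz":-5},
    {"jaw":0.3,"dx":-0.02,"dy":-0.03,"dz":0,"rx":0,"ry":0,"rz":-5},
    {"jaw":0.3,"dx":0,"dy":0,"dz":0,"rx":0,"ry":0,"rz":0},
  ],
)

```text
time: 21.1
ee_pos: [324.9, -349.3, 353.4]
tcp_rot: [2.972, 1.019, -0.0]
wrist_force: [-0.1, -0.0, -0.1]
opening: 0.299
gripper_force: 0.0
```

```bash
python3 -c "
from h import *
rep()
save('top','top9.png')"
```

```text
t 21.1 tcp [ 324.9 -349.3  353.4] yaw -52.2 tz [-0. -0. -1.] op 0.2992634992980446 F [-0.1 -0.  -0.1] q [-0.99  0.2  -0.27  1.1  -0.    1.49]
```

View pics/top9.png

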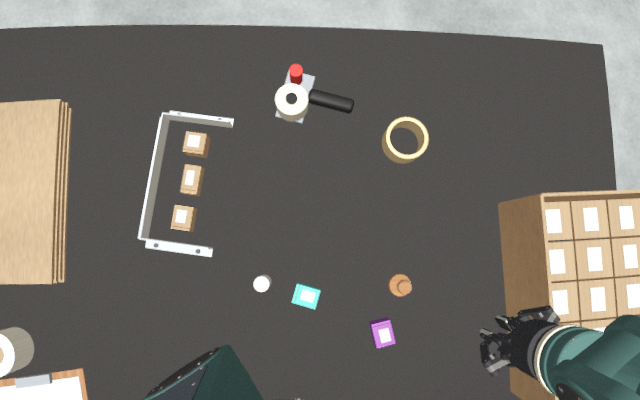

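All three cartons lie flat mid-bay at px (195,143), (191,179) and (182,217). The bystanders are where they were, and the gripper is touching nothing.

```bash
python3 -c "
from h import *
print(manip.sign_off())"
```

```text
the job is handed in; nothing more can be done
None
```

I swept all three cartons into the bay; in the last top picture they lie flat and well clear of the open edge, the bystanders look unmoved, and I handed the job in at about 21 s of robot time.

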